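# Gauge the gap of a shaft coupling with a taper gauge

### The arm

A 6-joint arm with a two-finger parallel gripper is mounted at the origin on a cart in front of the work surface, level with it; the furniture and walls round the work are solid. World frame = base frame: x ahead of the robot, y to its left, z up, the work surface at z = 0. Lengths are in m, angles in degrees, forces in N, time in s.
With the tool pointing down it reaches from about 0.35 to 0.875 m from the base axis. Payload 4.2 kg.
Tool frame: the origin (TCP) lies at the centre of the arm's flange, where the gripper is bolted on; the fingertips stand 182 mm ahead of it and the grasp point (between the pads) lies 164 mm ahead of it (r.nose_length is the distance from the TCP to the fingertips, in m); z points along the fingers, y is the line along which they close (so a half turn about z gives the same grasp; the last joint's range is limited). The gripper opens to 87 mm and grips with 3 to 60 N. Pads are 19 mm wide; open, the fingers measure 117 mm over their backs; the gripper's body (75 mm by 190 mm) begins 51 mm behind the grasp point.
Start: joints at [-58.98, 22.042, 0.453, 0, -68.411, -14.817], TCP at [0.174, -0.6, 0.405] pointing down, gripper open.
Joint ranges: [-179.83, 179.83], [-69.29, 118.12], [-61.27, 80.66], [-181.25, 117.63], [-171.15, -9.14], [-177.46, 177.46]. Speed limits (degrees/s): [159.86, 159.86, 180, 180, 180, 180].

### API

Orientations are given as a 3x3 rotation matrix whose columns are the frame's x, y, z axes.
In Python, from station import r, vision gives the robot as it stands. The module is installed in compiled form; this text tells all that it offers.
- The arm moves only by the shell command python3 -m creep 'ROWS'. ROWS is JSON, a list of rows, each a list of 7 numbers: the opening, from -1 (shut) to 1 (fully open), then the shift along the tool's x, y, z in mm, then the turn, a rotation vector about the tool's x, y, z in degrees. A call has 1 to 8 rows; each row is the pose to reach, as a shift and turn from the pose commanded when the call began, along the tool's axes at that moment; what a row does not reach only later rows make up. A row lasts 1/12 s, in which the tool goes at most 41.7 mm and 7.16 degrees, less where a joint would pass 70% of its speed; a pose out of reach is approached as far as the arm can. A call with a gripper value outside its range is refused whole. The fingers move at their own pace and stop on an object; the grip force is fixed at half the most. Time passes only in rows, so rows that repeat a pose let the fingers close. It gives the time, the measured TCP pose, the force, the opening and the grip force at its end, in the units of the state.
- r.sense(): the state, without advancing time (a new reading comes with each control period).
- vision.capture(name): name is "side" or "top"; returns (picture, depth): 384x512x3 uint8, red, green, blue; 384x512 float32, m along the optical axis (not along the pixel's ray), 0 where there is no reading.
- vision.camera_model(name): a dict with "vertical_fov" (degrees; the focal length in pixels is half the picture's height over the tangent of half this angle, whatever the lens; pixels are square), "cx", "cy" (the principal point, pixels), "extrinsics" (4x4, takes a point from camera to world coordinates). Camera axes: x right, y down, z forward; pixel columns grow to the right and rows downward; lengths in m; the calibration is good to about 2 mm. A picture is of the moment at which its call begins. camera_model takes no time and is no camera call.
- r.finish_job(): hands the job in; it is judged then, once.
Trained networks look in the newest picture that a camera, given by its name, has taken for a name from the list of things; names that differ only in an ending like _2 or _b are one class to them, and where a whole thing is asked for, a point or a joint stands for the part that bears it (a point fixed in the world has none). Each returns a list of dicts, best first, with "conf" (0 to 1); they miss things now and then, are a little off and sometimes report something else, mostly with a low value. They report only what shows in the picture. A call takes as long as a camera call. They do not tell look-alikes from the thing itself.
- vision.find_in(camera, thing): "uv" ([column, row] in pixels, amid what is visible of it).
- vision.cut_out(camera, thing): "region" (384x512 bool, what is visible of it) and "uv" ([column, row] in pixels, amid what is visible of it).
The state is a dict: "time_s": time; "joints": joint angles; "joint_velocities": joint speeds; "effort": joint torques, N m; "tcp_pos": TCP position; "ee_rot": TCP orientation; "wrist_force": force on the tool from outside, world axes, zero at the start; "moment": the same for the moment, N m; "gripper_width": opening from 0.0 (shut) to 1.0 (fully open); "gripper_force": force on a finger pad.
Only numpy, scipy, OpenCV 4.12 (cv2) and the standard library are available. Lean on these libraries where they do the work, as an engineer would, in place of code of your own. Each camera call takes 0.05 s, during which the arm holds its last target. There are 200 camera calls.

### The job

Check the coupling gap on the small motor drive: first take up the end float by pushing the knob on the shaft's tail until the driven coupling half is fully home towards the motor. Then pick up the taper gauge with the orange handle and slide its blade level and square into the gap between the two flange faces, at shaft height, until it drags snugly on both faces, without forcing the driven half back again. Finish while still holding the gauge by its handle at that depth, and leave the caliper, the wrench and the tape roll where they lie.

Things in the scene. Friction and masses are not known exactly. Their poses are not given: they have to be found in the camera images.
- drive: motor drive fixed to the bench: grey base plate 110 x 290 mm and 10 mm thick carrying a green motor (in -y) and a blue bearing block (in +y, 58 to 90 mm from the origin, up to 91 mm high). Origin on the bench under the middle of the coupling; z up, the shaft axis runs along y at 62 mm above the bench; +x is the way the gauge goes in from the robot's side. Motor and its terminal box reach 131 mm above the bench and, with the fan cowl, from y = -52 to -180 mm
- motor_half: steel coupling half on the motor shaft, clamped tight, does not move: flange 76 mm diameter, 14 mm thick, with a boss 38 mm diameter behind it. Where it is clamped varies by 4 mm
- motor_face (a point): centre of the flat face of the motor half, on the shaft axis (axes as the drive's)
- driven_face (a point): centre of the flat face of the other coupling half (driven half, same shape), which is fixed on the driven shaft and slides with it; on the shaft axis; the gap lies between this and motor_face. It is 6 to 10 mm wide once the float is taken up
- driven_half (a joint): end float of the driven coupling half with its shaft and knob, m: 0 = fully home towards the motor (a hard stop), up to 0.012 = drawn back from it along the drive's +y. Friction of about 12 N holds it where it is left; pushing it with 15 to 20 N moves it slowly until it stops
- knob_end (a point): centre of the flat end of the black knob, 40 mm diameter and 23 mm long, on the tail of the driven shaft; the end looks along the drive's +y, on the shaft axis. The robot pushes here along the drive's -y
- gauge: taper gauge, 0.14 kg: orange square handle 80 x 22 x 22 mm and a steel wedge blade along +x, standing on edge. Origin under the middle of the handle; x towards the tip, z up. The blade runs from x = 44 mm to the tip at x = 118 mm, is 14 mm high (z = 4 to 18 mm) and tapers evenly in thickness (along y) from 13.5 mm at the handle to 3 mm at the tip, so each mm of depth widens it by 0.14 mm. It lies on the bench and the robot grips the handle across y
- gauge_tip (a point): middle of the blade's tip, 11 mm above the gauge's underside
- caliper: vernier caliper, 210 x 65 x 12 mm, lying flat; leave alone
- wrench_17: combination wrench, 201 x 33 x 8 mm, lying flat; leave alone
- tape_roll: roll of masking tape, 104 mm diameter, 25 mm high; leave alone
Mind the look-alikes: they are no part of the job. What is shaped like the gauge but blue is not meant.

How it is judged (in metres and radians):
On the way:
1. the end float is taken up (driven half within 1 mm of its stop) while the gauge is still out of the gap (value of joint driven_half below 0.001 m and distance between gauge_tip and motor_face above 0.06 m), for 0.2 s.
At the end, for the whole second after the job is handed in: The driven half is still within 1.5 mm of its home stop; the gauge blade presses on each flange face with more than 1 N, its tip at least 13 mm inside the flange rim and within 12 mm of shaft height, level and square to within 0.12 rad, at rest, and gripped in the fingers (value of joint driven_half below 0.0015 m and contact force between gauge and motor_half above 1 N and contact force between gauge and driven_half above 1 N and contact force between the fingers and gauge above 3 N and x of gauge_tip in the frame of drive above -0.025 m and z of gauge_tip in the frame of drive between 0.05 and 0.074 m and angle between the x axis of gauge and the x axis of drive, either way round below 0.12 rad and angle between gauge's own z axis and vertical below 0.12 rad and linear speed of gauge below 0.01 m/s); the arm keeps its last pose, push and grip.
It fails at once if the blade is jammed in (more than 60 N on a flange) (contact force between gauge and motor_half above 60 N or contact force between gauge and driven_half above 60 N).
It fails at once if the caliper, wrench or tape roll is shifted by more than 30 mm (distance of any of caliper, wrench_17, tape_roll from where it was at the start of the episode above 0.03 m).
It also fails if it takes over 53 s, if anything falls off the work surface, if the arm or the gripper's body presses on something with over 40 N, if the wrist force passes 120 N, or if a joint passes its speed limit or range.

## Working session

There is one attempt and no reset: what is moved stays moved. The work goes in short steps, Python scripts to look and compute and a shell command to move; the robot and the scene stay as the last step left them, time stands still between calls to the robot, and variables do not carry over. Pictures are saved under pics/ and viewed, at most 10 in all, crops included, and the job is handed in when it is done.

```bash
mkdir -p pics
cat > h.py <<'E'
import numpy as np, cv2
from station import r, vision
def pts(cam, depth):
    m=vision.camera_model(cam); h,w=depth.shape
    f=h/2/np.tan(np.radians(m["vertical_fov"])/2)
    u,v=np.meshgrid(np.arange(w),np.arange(h))
    P=np.stack([(u-m["cx"])/f*depth,(v-m["cy"])/f*depth,depth],-1)
    E=np.array(m["extrinsics"]); W=P@E[:3,:3].T+E[:3,3]
    W[depth==0]=np.nan
    return W
E
python3 - <<'E'
from h import *
ims=[]
for c in ("top","side"):
    im,d=vision.capture(c); np.savez(f"{c}0.npz",im=im,W=pts(c,d)); 
    cv2.imwrite(f"pics/{c}0.png",cv2.resize(im[:,:,::-1],(800,600)))
    m=vision.camera_model(c); print(c,np.round(m["extrinsics"],3).tolist(),m["vertical_fov"])
    for t in ("gauge","drive","driven_half","motor_half","knob_end"):
        o=vision.cut_out(c,t)
        for k in o[:3]:
            W=pts(c,d)[k["region"]]; print(t,round(k["conf"],2),np.round(k["uv"]),k["region"].sum(),np.round(np.nanmedian(W,0),3))
E
```

```text
top [[0.02, -0.994, 0.11, 0.376], [-1.0, -0.02, -0.001, -0.051], [0.003, -0.109, -0.994, 1.477], [0.0, 0.0, 0.0, 1.0]] 46.984404955945315
gauge 0.59 [284. 234.] 217 [ 0.394 -0.163  0.02 ]
gauge 0.48 [325. 210.] 239 [ 0.466 -0.294  0.02 ]
drive 0.69 [225. 172.] 340 [0.585 0.043 0.079]
drive 0.6 [246. 170.] 2927 [ 0.596 -0.031  0.077]
drive 0.46 [322. 216.] 166 [ 0.459 -0.298  0.021]
driven_half 0.59 [222. 175.] 364 [0.585 0.049 0.078]
motor_half 0.7 [245. 168.] 205 [ 0.606 -0.018  0.081]
knob_end 0.79 [226. 171.] 342 [0.586 0.041 0.079]
side [[1.0, 0.024, 0.001, 0.499], [0.01, -0.469, 0.883, -1.311], [0.022, -0.883, -0.469, 0.751], [0.0, 0.0, 0.0, 1.0]] 47.256194270119785
gauge 0.79 [238. 254.] 428 [ 0.474 -0.301  0.015]
drive 0.86 [281. 205.] 1909 [ 0.598 -0.125  0.074]
driven_half 0.47 [273. 181.] 120 [0.578 0.019 0.08 ]
motor_half 0.6 [271. 193.] 76 [ 0.581 -0.019  0.077]
knob_end 0.56 [271. 184.] 88 [0.578 0.015 0.087]
```

View pics/top0.png

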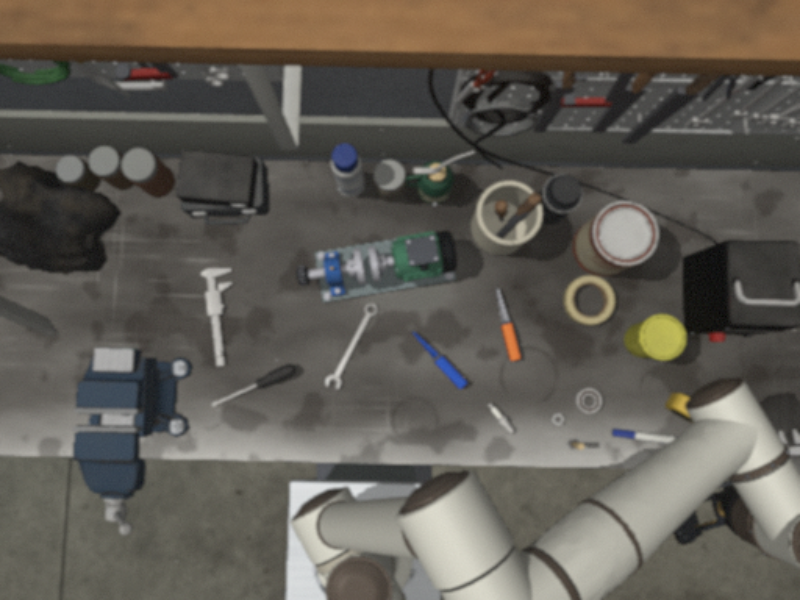

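View pics/side0.png

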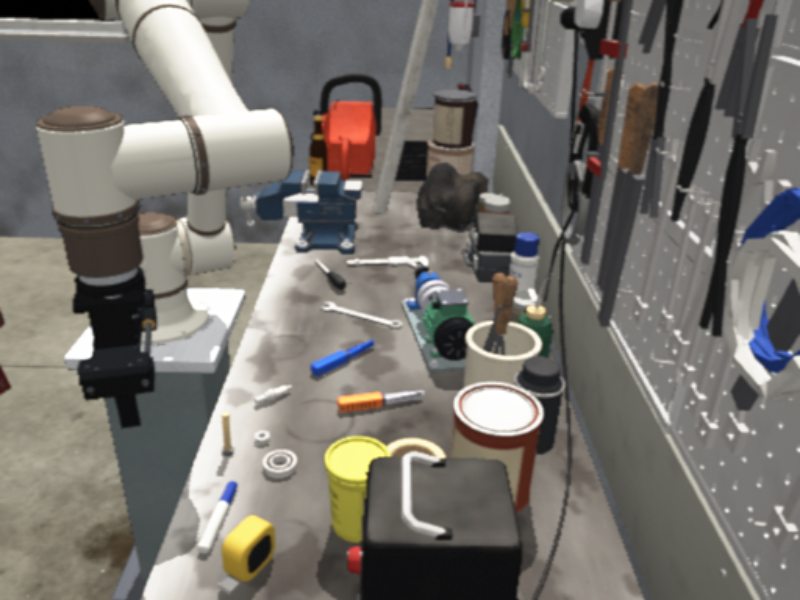

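The top view shows two gauge-shaped things: orange handle at about (325,211) native and blue at (284,234). The task asks for the orange one. I'll confirm it in a crop and measure the poses.

Run:
```python
from h import *
z=np.load("top0.npz"); im,W=z["im"],z["W"]
c=im[135:255,185:345]; cv2.imwrite("pics/crop0.png",cv2.resize(c[:,:,::-1],(800,600),interpolation=cv2.INTER_CUBIC))
hsv=cv2.cvtColor(im,cv2.COLOR_RGB2HSV)
for cam in("top","side"):
    z=np.load(cam+"0.npz"); im2,W2=z["im"],z["W"]; hs=cv2.cvtColor(im2,cv2.COLOR_RGB2HSV)
    m=(hs[...,0]<16)&(hs[...,1]>150)&(hs[...,2]>90)&(abs(W2[...,0]-.466)<.08)&(abs(W2[...,1]+.3)<.08)&(W2[...,2]<.05)
    P=W2[m]; print(cam,m.sum(),np.median(P,0).round(4),[np.round(a,4) for a in cv2.minAreaRect((P[:,:2]*1000).astype(np.float32))[:2]],cv2.minAreaRect((P[:,:2]*1000).astype(np.float32))[2])
    print(np.percentile(P[:,2],[5,50,95]).round(4))
    # blade: raised points ahead
    b=(W2[...,2]>.009)&(W2[...,2]<.03)&(W2[...,0]>.505)&(W2[...,0]<.61)&(abs(W2[...,1]+.29)<.045)&~m
    print("blade",W2[b].round(3).tolist()[:60:2])
# drive
z=np.load("top0.npz");W=z["W"]
R=(W[...,0]>.47)&(W[...,0]<.70)&(W[...,1]>-.25)&(W[...,1]<.16)
g=R&(W[...,2]>.006)&(W[...,2]<.014); 
print("bench z",np.nanmedian(W[R][:,2]))
n,l,s,_=cv2.connectedComponentsWithStats((R&(W[...,2]>.006)).astype(np.uint8))
k=1+s[1:,4].argmax(); P=W[l==k]; print(s[k]); print("rect",cv2.minAreaRect((P[P[:,2]<.016][:,:2]*1000).astype(np.float32)))
# ridge: per y bin top points
for y in np.arange(-.22,.14,.008):
    q=P[abs(P[:,1]-y)<.004]
    if len(q): t=q[q[:,2]>q[:,2].max()-.006]; print(round(y,3),q[:,2].max().round(3),t[:,0].mean().round(4),len(t), q[:,0].min().round(3),q[:,0].max().round(3))
```

```text
top 166 [ 0.4527 -0.3003  0.0215] [array([ 451.1198, -300.8257]), array([77.3787, 22.2519])] 15.34390926361084
[0.0126 0.0215 0.0261]
blade [[0.604, -0.296, 0.011], [0.562, -0.274, 0.02], [0.558, -0.273, 0.025], [0.556, -0.275, 0.014], [0.552, -0.274, 0.019], [0.549, -0.275, 0.017], [0.545, -0.274, 0.02], [0.543, -0.275, 0.015], [0.542, -0.281, 0.021], [0.539, -0.275, 0.014], [0.539, -0.281, 0.016], [0.536, -0.278, 0.018], [0.532, -0.278, 0.02], [0.533, -0.285, 0.016], [0.529, -0.281, 0.016], [0.525, -0.277, 0.02], [0.526, -0.285, 0.016], [0.522, -0.281, 0.019], [0.523, -0.288, 0.017], [0.519, -0.281, 0.022], [0.519, -0.287, 0.021], [0.515, -0.284, 0.023], [0.512, -0.281, 0.021], [0.513, -0.288, 0.018], [0.509, -0.281, 0.019], [0.509, -0.288, 0.017], [0.506, -0.281, 0.02], [0.506, -0.288, 0.017]]
side 157 [ 0.4526 -0.3108  0.0114] [array([ 452.3289, -305.3918]), array([79.604 , 21.2863])] 15.074196815490723
[0.0024 0.0114 0.0198]
blade [[0.551, -0.273, 0.018], [0.557, -0.272, 0.017], [0.563, -0.273, 0.018], [0.52, -0.275, 0.015], [0.525, -0.274, 0.014], [0.531, -0.276, 0.016], [0.537
[... 1503 characters left out ...]
 275 0.58 0.616
-0.02 1.059 0.5978 273 0.58 0.616
-0.012 1.059 0.5977 269 0.58 0.616
-0.004 1.058 0.5973 265 0.581 0.616
0.004 1.058 0.5976 271 0.581 0.616
0.012 1.058 0.5973 270 0.581 0.615
0.02 1.058 0.5972 273 0.58 0.615
0.028 1.058 0.5972 269 0.58 0.615
0.036 1.059 0.5971 264 0.58 0.615
0.044 1.058 0.5971 261 0.58 0.681
0.052 1.058 0.5968 262 0.581 0.685
0.06 1.059 0.5971 264 0.581 0.685
0.068 1.058 0.597 257 0.58 0.684
0.076 1.058 0.5964 262 0.581 0.614
0.084 1.058 0.5969 253 0.58 0.613
0.092 1.058 0.5966 249 0.581 0.614
0.1 1.058 0.5966 255 0.581 0.613
0.108 1.058 0.5962 257 0.581 0.614
0.116 1.059 0.5966 244 0.58 0.613
0.124 1.058 0.596 256 0.58 0.613
0.132 1.058 0.5961 250 0.58 0.613
```

View pics/crop0.png

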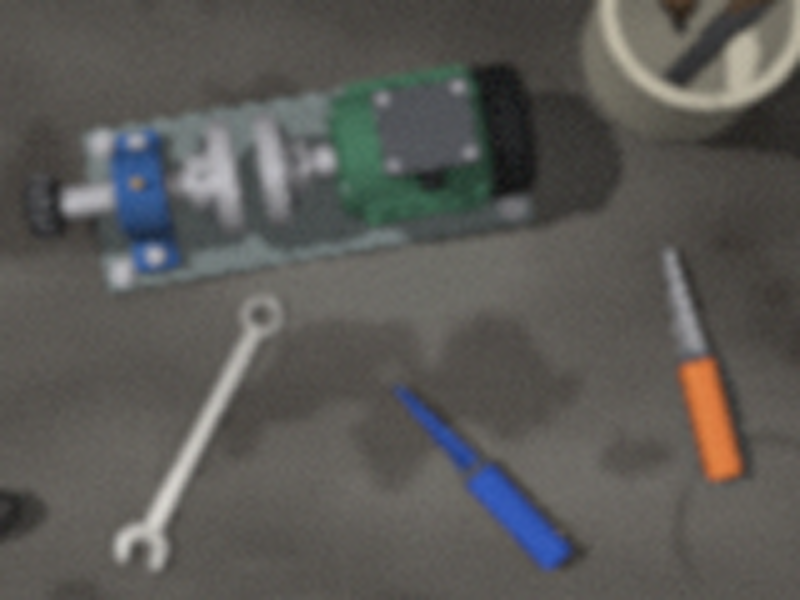

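The crop confirms the orange-handled gauge at crop (710,420), blade pointing up to (670,255). The blue look-alike is at (520,515). The drive's knob is at (45,205), the driven flange at (228,175) and the motor flange at (270,170).

Run:
```python
from h import *
from scipy.optimize import least_squares
res={}
for cam in("top","side"):
    z=np.load(cam+"0.npz");W=z["W"].copy(); hs=cv2.cvtColor(z["im"],cv2.COLOR_RGB2HSV)
    R=(W[...,0]>.49)&(W[...,0]<.68)&(W[...,1]>-.23)&(W[...,1]<.16)&(W[...,2]<.2)
    print(cam,"bench",np.median(W[R&(W[...,2]<.005)][:,2]))
    M=R&(W[...,2]>.006); M=cv2.morphologyEx(M.astype(np.uint8),cv2.MORPH_OPEN,np.ones((2,2)))
    n,l,s,_=cv2.connectedComponentsWithStats(M); k=1+s[1:,4].argmax(); P=W[l==k]; print(s[k])
    for nm,hi in(("low",.018),("all",.2)):
        q=P[P[:,2]<hi]; print(nm,cv2.minAreaRect((q[:,:2]*1000).astype(np.float32)))
    for nm,lo,hi in (("blue",100,125),("green",60,90)):
        c=(hs[...,0]>lo)&(hs[...,0]<hi)&(hs[...,1]>110)&R&(W[...,2]>.03); q=W[c]
        print(nm,c.sum(),q.mean(0).round(4),np.percentile(q,[2,98],0).round(3).tolist())
    # profile along axis
    a=np.radians(5.5 if 0 else 0)
    np.save(cam+"P.npy",P)
    hi=P[P[:,2]>.055]
    for y in np.arange(-.20,.13,.006):
        q=P[(abs(P[:,1]-y)<.003)]
        if len(q):
            t=q[q[:,2]>.04]
            if len(t): print(y.round(3),q[:,2].max().round(3),t[:,0].min().round(3),t[:,0].max().round(3),len(t))
```

```text
top bench -0.00023552559614359314
[ 191  149  103   45 2883]
low ((602.98046875, -19.441543579101562), (109.45108795166016, 344.2333679199219), 10.801977157592773)
all ((602.98046875, -19.441543579101562), (109.45108795166016, 344.2333679199219), 10.801977157592773)
blue 161 [0.5839 0.0741 0.0817] [[0.56, 0.058, 0.041], [0.613, 0.09, 0.093]]<stdin>:14: RuntimeWarning: Mean of empty slice.
  ret = um.true_divide(
Traceback (most recent call last):
IndexError: index -1 is out of bounds for axis 0 with size 0
```

Run:
```python
from h import *
for cam in("top","side"):
    z=np.load(cam+"0.npz");W=z["W"]; hs=cv2.cvtColor(z["im"],cv2.COLOR_RGB2HSV)
    R=(W[...,0]>.49)&(W[...,0]<.70)&(W[...,1]>-.25)&(W[...,1]<.17)&(W[...,2]<.2)&(W[...,2]>.004)
    best=None
    for deg in (9.5,10,10.5,11,11.5):
        a=np.radians(deg); ex=np.array([np.cos(a),np.sin(a)]); ey=np.array([-np.sin(a),np.cos(a)])
        D=W[...,:2]-np.array([.5995,-.0]); X=D@ex; Y=D@ey
        pl=R&(W[...,2]<.018)&(abs(Y)<.18)&(abs(X)<.07)
        # near/far plate edges at both ends
        print(cam,deg,[np.percentile(X[pl&(Y>lo)&(Y<hi)],[3,97]).round(4).tolist() for lo,hi in((.03,.10),(-.05,.03),(-.13,-.05))])
    a=np.radians(10.6); ex=np.array([np.cos(a),np.sin(a)]); ey=np.array([-np.sin(a),np.cos(a)])
    X=D@ex; Y=D@ey; Z=W[...,2]
    sh=R&(Z>.045)&(abs(X)<.05)
    for y in np.arange(-.20,.17,.004):
        q=sh&(abs(Y-y)<.002)
        if q.sum(): print(round(y,3),q.sum(),"zmax",Z[q].max().round(3),"X",X[q].min().round(3),X[q].max().round(3),X[q].mean().round(3))
    bl=(hs[...,0]>100)&(hs[...,0]<125)&(hs[...,1]>110)&R&(Z>.03)&(abs(X)<.06)
    print("blue",bl.sum(),[np.percentile(v[bl],[5,50,95]).round(4).tolist() for v in (X,Y,Z)] if bl.sum() else "")
```

```text
top 9.5 [[-0.0538, 0.057], [-0.0594, 0.0574], [-0.0643, 0.0602]]
top 10 [[-0.054, 0.0579], [-0.0595, 0.0572], [-0.065, 0.0642]]
top 10.5 [[-0.0534, 0.0583], [-0.0572, 0.0571], [-0.066, 0.0653]]
top 11 [[-0.0585, 0.0583], [-0.0572, 0.0569], [-0.0657, 0.068]]
top 11.5 [[-0.0576, 0.0588], [-0.0572, 0.0566], [-0.065, 0.0672]]
-0.176 23 zmax 0.106 X -0.032 0.034 -0.002
-0.172 26 zmax 0.109 X -0.036 0.042 -0.001
-0.168 31 zmax 0.108 X -0.039 0.042 -0.001
-0.164 36 zmax 0.108 X -0.038 0.043 -0.001
-0.16 32 zmax 0.113 X -0.04 0.044 -0.003
-0.156 35 zmax 0.111 X -0.039 0.045 -0.001
-0.152 34 zmax 0.11 X -0.039 0.048 0.003
-0.148 38 zmax 0.108 X -0.038 0.043 -0.003
-0.144 34 zmax 0.11 X -0.039 0.042 -0.001
-0.14 20 zmax 0.106 X -0.042 0.048 -0.01
-0.136 34 zmax 0.134 X -0.042 0.048 -0.003
-0.132 36 zmax 0.136 X -0.041 0.044 -0.005
-0.128 39 zmax 0.135 X -0.041 0.048 -0.003
-0.124 35 zmax 0.136 X -0.039 0.047 -0.005
-0.12 34 zmax 0.135 X -0.042 0.049 -0.003
-0.116 34 zmax 0.136 X -0.042 0.049 -0.003
-0.112 40 zmax 0.138 X -0.042 0.045 -0.005
-0.108 36 zmax 0.135 X -0.04 0.047 -0.006
-0.104 36 z
[... 4939 characters left out ...]
3
0.06 17 zmax 0.092 X -0.025 0.016 -0.008
0.064 23 zmax 0.089 X -0.025 0.021 -0.004
0.068 9 zmax 0.089 X -0.027 0.026 0.0
0.072 11 zmax 0.092 X -0.026 0.012 -0.011
0.076 17 zmax 0.099 X -0.025 0.016 -0.008
0.08 8 zmax 0.09 X -0.022 0.014 -0.008
0.084 8 zmax 0.092 X -0.024 0.026 -0.001
0.088 6 zmax 0.089 X -0.023 -0.002 -0.015
0.092 2 zmax 0.088 X -0.005 0.013 0.004
0.128 14 zmax 0.082 X -0.015 0.011 -0.003
0.132 13 zmax 0.077 X -0.017 0.015 -0.004
0.136 12 zmax 0.079 X -0.016 0.02 -0.006
0.14 6 zmax 0.081 X -0.015 0.017 0.001
0.144 5 zmax 0.079 X -0.015 0.007 -0.004
0.148 1 zmax 0.081 X 0.004 0.004 0.004
blue 78 [[-0.0229, -0.0082, 0.0186], [0.0586, 0.0709, 0.0974], [0.0667, 0.085, 0.0901]]
```

```bash
cat >> h.py <<'E'
from scipy.spatial.transform import Rotation as Ro
A=np.radians(10.6); O=np.array([.6005,.0012]); EX=np.array([np.cos(A),np.sin(A)]); EY=np.array([-np.sin(A),np.cos(A)])
def dr(X,Y,z): return np.r_[O+X*EX+Y*EY,z]          # drive -> world
def todr(p): return np.r_[(np.array(p[:2])-O)@EX,(np.array(p[:2])-O)@EY,p[2]]
def yawR(deg):   # tool down, tool y along deg (deg or deg+180, the nearer)
    s=r.sense(); R0=np.array(s["ee_rot"]); c=[]
    for k in (0,180):
        t=np.radians(deg+k); y=np.array([np.cos(t),np.sin(t),0]); z=np.array([0,0,-1.]); c.append(np.stack([np.cross(y,z),y,z],1))
    return min(c,key=lambda R:Ro.from_matrix(R0.T@R).magnitude())
def row(p,R):
    s=r.sense(); R0=np.array(s["ee_rot"]); 
    print("row",(R0.T@(np.array(p)-s["tcp_pos"])*1000).round(1),Ro.from_matrix(R0.T@R).as_rotvec(degrees=True).round(2))
def st():
    s=r.sense(); print("t",round(s["time_s"],2),"tcp",np.round(s["tcp_pos"],4),"drive",todr(s["tcp_pos"]).round(4),"F",np.round(s["wrist_force"],1),"w",round(s["gripper_width"],3),s["gripper_force"],"J",np.round(s["joints"],0)); return s
E
python3 - <<'E'
from h import *
s=st(); print(np.round(s["ee_rot"],3)); row(dr(0,.19,.40),yawR(10.6)); 
row(dr(0,.19,.40),yawR(10.6+180))
E
```

```text
t 0.6 tcp [ 0.1744 -0.6001  0.4048] drive [-0.5294 -0.5127  0.4048] F [-0.3 -0.2 -0.3] w 1.002 0.0 J [-59.  22.   0.  -0. -68. -15.]
[[-0.96  -0.279  0.   ]
 [-0.279  0.96  -0.   ]
 [-0.    -0.    -1.   ]]
row [-595.5  647.7    4.8] [ -0.    0.  -84.4]
row [-595.5  647.7    4.8] [ -0.    0.  -84.4]
```

```bash
X='[-1,-595.5,647.7,4.8,0,0,-84.4]'
python3 -m creep '[[-1,-595.5,647.7,4.8,0,0,-84.4],[-1,-595.5,647.7,4.8,0,0,-84.4],[-1,-595.5,647.7,4.8,0,0,-84.4],[-1,-595.5,647.7,4.8,0,0,-84.4],[-1,-595.5,647.7,4.8,0,0,-84.4],[-1,-595.5,647.7,4.8,0,0,-84.4],[-1,-595.5,647.7,4.8,0,0,-84.4],[-1,-595.5,647.7,4.8,0,0,-84.4]]'
python3 -c "
from h import *
st();row(dr(0,.19,.40),yawR(10.6+180))"
```

```text
time_s: 1.27
tcp_pos: [0.3228, -0.2997, 0.4033]
ee_rot: [[-0.278, -0.96, 0.001], [-0.96, 0.278, -0.0], [0.0, -0.001, -1.0]]
wrist_force: [1.1, 0.4, -0.3]
gripper_width: 0.482
gripper_force: 0.0
t 1.27 tcp [ 0.3228 -0.2997  0.4033] drive [-0.3283 -0.2447  0.4033] F [ 1.1  0.4 -0.3] w 0.482 0.0 J [-22.   4. -24.   0. -62.   5.]
row [-536.   -97.3    3.3] [-6.000e-02 -2.000e-02 -2.677e+01]
```

```bash
python3 -m creep '[[-1,-535,-97,3,0,0,-26.8],[-1,-535,-97,3,0,0,-26.8],[-1,-535,-97,3,0,0,-26.8],[-1,-535,-97,3,0,0,-26.8],[-1,-535,-97,3,0,0,-26.8],[-1,-535,-97,3,0,0,-26.8],[-1,-535,-97,3,0,0,-26.8],[-1,-535,-97,3,0,0,-26.8]]' >/dev/null
python3 -c "
from h import *
st();row(dr(0,.19,.40),yawR(10.6+180))"
```

```text
t 1.93 tcp [ 0.473  -0.0019  0.4016] drive [-0.1258  0.0204  0.4016] F [ 0.4 -0.4 -1.1] w 0.01 0.0 J [ 20.   7. -20.   0. -62.  -9.]
row [-170.1 -125.1    1.8] [-0.07  0.   -0.26]
```

```bash
python3 -m creep '[[-1,-170,-125,2,0,0,0],[-1,-170,-125,2,0,0,0],[-1,-170,-125,2,0,0,0],[-1,-170,-125,2,0,0,0],[-1,-170,-125,2,0,0,0],[-1,-170,-125,2,0,0,0],[-1,-170,-125,80,0,0,0],[-1,-170,-125,80,0,0,0]]' >/dev/null
python3 -c "
from h import *
st();row(dr(0,.19,.229),yawR(10.6+180))"
```

```text
t 2.6 tcp [0.5658 0.1868 0.3215] drive [0.     0.1888 0.3215] F [-0.2  0.6 -1.7] w 0.008 0.0 J [ 34.  23. -11.  -0. -56. -23.]
row [-1.   0.5 92.5] [-0.28  0.12 -0.22]
```

```bash
python3 -m creep '[[-1,0,0,92,0,0,0],[-1,0,0,92,0,0,0],[-1,0,0,92,0,0,0],[-1,0,0,92,0,0,0],[-1,15,0,92,0,0,0],[-1,25,0,92,0,0,0],[-1,28,0,92,0,0,0],[-1,30,0,92,0,0,0]]' 
python3 -c "
from h import *
st()"
```

```text
time_s: 3.27
tcp_pos: [0.5714, 0.1572, 0.232]
ee_rot: [[0.177, -0.984, 0.006], [-0.984, -0.177, 0.007], [-0.006, -0.007, -1.0]]
wrist_force: [-4.5, 11.5, -0.3]
gripper_width: 0.008
gripper_force: 6.4
t 3.27 tcp [0.5714 0.1572 0.232 ] drive [1.000e-04 1.587e-01 2.320e-01] F [-4.5 11.5 -0.3] w 0.008 6.407479056506418 J [ 31.  29. -16.  -0. -44. -21.]
```

```bash
python3 -m creep '[[-1,1,0,0,0,0,0],[-1,2,0,0,0,0,0],[-1,3,0,0,0,0,0],[-1,4,0,0,0,0,0]]' |grep -E "tcp|force"
python3 -m creep '[[-1,1,0,0,0,0,0],[-1,2,0,0,0,0,0],[-1,3,0,0,0,0,0],[-1,4,0,0,0,0,0]]' |grep -E "tcp|wrist"
```

```text
tcp_pos: [0.5719, 0.1544, 0.232]
wrist_force: [-4.3, 11.7, -0.0]
gripper_force: 6.3
tcp_pos: [0.5724, 0.1512, 0.232]
wrist_force: [-7.1, 18.8, 1.3]
```

```bash
python3 -m creep '[[-1,1,0,0,0,0,0],[-1,2,0,0,0,0,0],[-1,2,0,0,0,0,0]]' |grep -E "tcp|wrist"
python3 -m creep '[[-1,1,0,0,0,0,0],[-1,2,0,0,0,0,0],[-1,2,0,0,0,0,0]]' |grep -E "tcp|wrist"
```

```text
tcp_pos: [0.5724, 0.1507, 0.2321]
wrist_force: [-9.1, 21.8, 0.3]
tcp_pos: [0.5724, 0.1502, 0.2321]
wrist_force: [-10.6, 29.0, 1.2]
```

Run:
```python
from h import *
im,d=vision.capture("top"); W=pts("top",d); np.savez("top1.npz",im=im,W=W)
D=W[...,:2]-O; X=D@EX;Y=D@EY;Z=W[...,2]
for y in np.arange(-.024,.036,.003):
    q=(abs(Y-y)<.0015)&(abs(X)<.05)&(Z>.06)&(Z<.12); print(y.round(4),q.sum(),end="; ")
```

```text
-0.024 11; -0.021 15; -0.018 15; -0.015 22; -0.012 23; -0.009 23; -0.006 22; -0.003 3; -0.0 0; 0.003 0; 0.006 21; 0.009 21; 0.012 22; 0.015 22; 0.018 18; 0.021 15; 0.024 11; 0.027 12; 0.03 12; 0.033 10;
```

```bash
python3 -m creep '[[-1,-30,0,0,0,0,0],[-1,-30,0,0,0,0,0],[-1,-30,0,-40,0,0,0],[-1,-30,0,-80,0,0,0],[-1,-30,0,-120,0,0,0],[-1,-30,0,-150,0,0,0],[-1,-30,0,-150,0,0,0]]' | grep tcp
python3 -c "
from h import *
st();row([.4515,-.303,.375],yawR(105.2))"
```

```text
tcp_pos: [0.5688, 0.1731, 0.39]
t 5.07 tcp [0.5688 0.1731 0.39  ] drive [0.0005 0.1748 0.39  ] F [-0.1  0.5  1.2] w 0.007 0.0 J [ 33.  19.  -6.   0. -64. -22.]
row [447.4 201.1   9.4] [-0.7   1.   85.13]
```

```bash
python3 -m creep '[[1,447,201,9,-0.7,1,85.1],[1,447,201,9,-0.7,1,85.1],[1,447,201,9,-0.7,1,85.1],[1,447,201,9,-0.7,1,85.1],[1,447,201,9,-0.7,1,85.1],[1,447,201,9,-0.7,1,85.1],[1,447,201,9,-0.7,1,85.1],[1,447,201,9,-0.7,1,85.1]]' | grep tcp
python3 -c "
from h import *
st();row([.4515,-.303,.375],yawR(105.2))"
```

```text
tcp_pos: [0.4859, -0.1522, 0.3752]
t 5.73 tcp [ 0.4859 -0.1522  0.3752] drive [-0.1409 -0.1297  0.3752] F [ 0.5 -0.   1.3] w 0.53 0.0 J [  1.  12. -18.   1. -60. -49.]
row [127.4 -87.6   1.7] [-0.24 -0.59 27.43]
```

```bash
python3 -m creep '[[1,127,-87,2,-0.2,-0.6,27.4],[1,127,-87,2,-0.2,-0.6,27.4],[1,127,-87,2,-0.2,-0.6,27.4],[1,127,-87,2,-0.2,-0.6,27.4],[1,127,-87,2,-0.2,-0.6,27.4],[1,127,-87,2,-0.2,-0.6,27.4],[1,127,-87,2,-0.2,-0.6,27.4],[1,127,-87,2,-0.2,-0.6,27.4]]' | grep tcp
python3 - <<'E'
from h import *
st();row([.4515,-.303,.186],yawR(105.2))
im,d=vision.capture("side"); cv2.imwrite("pics/s1.png",cv2.resize(im[150:300,130:330,::-1],(800,600),interpolation=cv2.INTER_CUBIC))
E
```

```text
tcp_pos: [0.4537, -0.2994, 0.3735]
t 6.4 tcp [ 0.4537 -0.2994  0.3735] drive [-0.1996 -0.2685  0.3735] F [ 0.9  0.2 -0.4] w 0.99 0.0 J [-16.  16. -14.   0. -61. -58.]
row [  2.7  -2.9 187.5] [ 0.   -0.13  0.48]
```

View pics/s1.png

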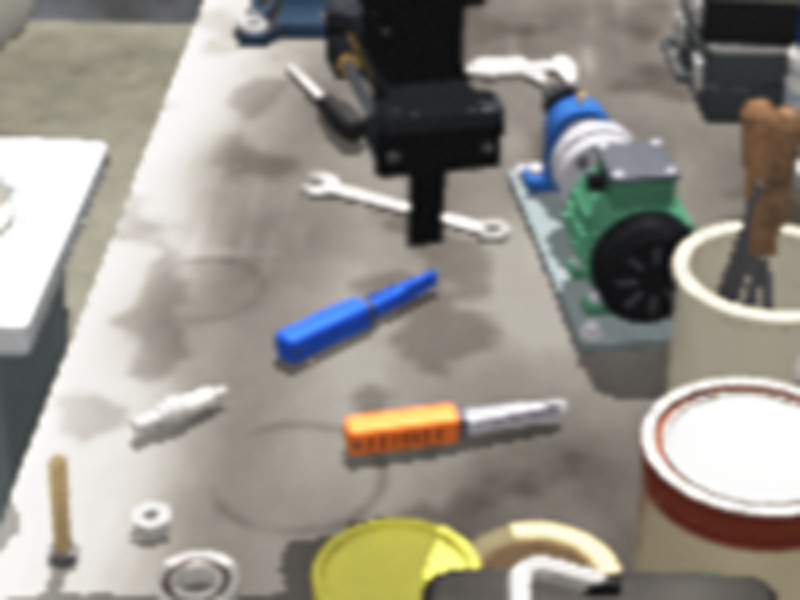

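Gripper (crop 410,240) hangs above the orange gauge (400,425), clear of its neighbours. Descend and grip.

```bash
python3 -m creep '[[1,3,-3,40,0,0,0.5],[1,3,-3,80,0,0,0.5],[1,3,-3,120,0,0,0.5],[1,3,-3,160,0,0,0.5],[1,3,-3,187,0,0,0.5],[1,3,-3,187,0,0,0.5],[1,3,-3,187,0,0,0.5]]' | grep -E "tcp|wrist"
python3 -m creep '[[-1,0,0,0,0,0,0],[-1,0,0,0,0,0,0],[-1,0,0,0,0,0,0],[-1,0,0,0,0,0,0],[-1,0,0,0,0,0,0],[-1,0,0,0,0,0,0],[-1,0,0,0,0,0,0]]' 
python3 -m creep '[[-1,0,0,0,0,0,0],[-1,0,0,0,0,0,0],[-1,0,0,0,0,0,0]]' |grep -E "grip|wrist"
```

```text
tcp_pos: [0.452, -0.3025, 0.1853]
wrist_force: [0.4, 0.1, 0.5]
time_s: 7.62
tcp_pos: [0.451, -0.3037, 0.1857]
ee_rot: [[-0.965, -0.26, -0.003], [-0.26, 0.965, -0.0], [0.003, 0.001, -1.0]]
wrist_force: [0.2, 0.4, 0.0]
gripper_width: 0.558
gripper_force: 0.0
wrist_force: [-0.3, 1.5, 0.8]
gripper_width: 0.325
gripper_force: 0.8
```

```bash
python3 -m creep '[[-1,0,0,0,0,0,0],[-1,0,0,0,0,0,0],[-1,0,0,0,0,0,0],[-1,0,0,0,0,0,0]]' |grep -E "grip|wrist"
python3 -m creep '[[-1,0,0,-30,0,0,0],[-1,0,0,-60,0,0,0],[-1,0,0,-90,0,0,0],[-1,0,0,-110,0,0,0],[-1,0,0,-110,0,0,0]]'
python3 - <<'E'
from h import *
st();
for c in("side","top"):
    im,d=vision.capture(c); W=pts(c,d); np.savez(c+"g.npz",im=im,W=W)
    hs=cv2.cvtColor(im,cv2.COLOR_RGB2HSV)
    m=(hs[...,0]<16)&(hs[...,1]>150)&(hs[...,2]>60)&(abs(W[...,0]-.466)<.08)&(abs(W[...,1]+.3)<.08)&(W[...,2]<.2)
    P=W[m]; print(c,m.sum(),np.percentile(P,[3,50,97],0).round(4).tolist() if m.sum() else "")
    if c=="side": cv2.imwrite("pics/s2.png",cv2.resize(im[170:290,180:340,::-1],(800,600),interpolation=cv2.INTER_CUBIC))
row(dr(-.21,.001,.29),yawR(10.6+90))
E
```

```text
wrist_force: [-0.5, 0.6, 0.9]
gripper_width: 0.248
gripper_force: 30.0
time_s: 8.62
tcp_pos: [0.4528, -0.3043, 0.3003]
ee_rot: [[-0.965, -0.262, 0.006], [-0.262, 0.965, -0.004], [-0.004, -0.006, -1.0]]
wrist_force: [0.7, -0.7, -1.1]
gripper_width: 0.248
gripper_force: 30.0
t 8.62 tcp [ 0.4528 -0.3043  0.3003] drive [-0.2014 -0.2731  0.3003] F [ 0.7 -0.7 -1.1] w 0.248 29.992338716983795 J [-17.  20. -19.   0. -50. -58.]
side 164 [[0.4232, -0.328, 0.1175], [0.4473, -0.315, 0.1296], [0.4949, -0.3035, 0.1367]]
top 0 
row [-14.1 272.8   5.9] [ 0.03 -0.13  4.48]
```

View pics/s2.png

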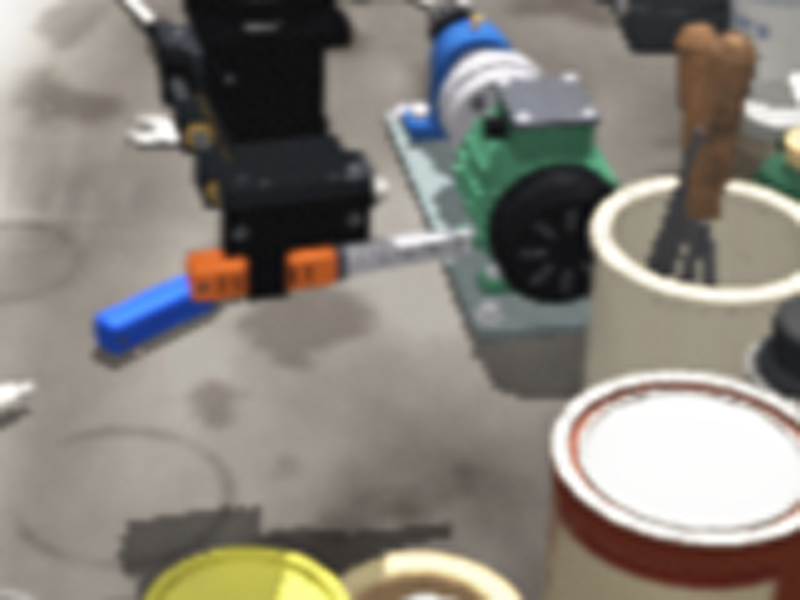

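Gauge is gripped mid-handle at (265,270), blade level. Moving it in front of the gap.

```bash
python3 -m creep '[[-1,-14,273,6,0,0,4.5],[-1,-14,273,6,0,0,4.5],[-1,-14,273,6,0,0,4.5],[-1,-14,273,6,0,0,4.5],[-1,-14,273,6,0,0,4.5],[-1,-14,273,6,0,0,4.5],[-1,-14,273,6,0,0,4.5],[-1,-14,273,6,0,0,4.5]]' |grep tcp
python3 -m creep '[[-1,0,0,20,0,0,0],[-1,0,0,40,0,0,0],[-1,0,0,52,0,0,0],[-1,0,0,52,0,0,0],[-1,0,0,52,0,0,0],[-1,0,0,52,0,0,0]]' |grep tcp
python3 - <<'E'
from h import *
s=st(); print(np.round(s["ee_rot"],4))
for c in("side","top"):
    im,d=vision.capture(c); W=pts(c,d); np.savez(c+"p.npz",im=im,W=W)
    D=W[...,:2]-O; X=D@EX;Y=D@EY;Z=W[...,2]
    for a in np.arange(-.165,-.086,.006):
        q=(abs(X-a)<.003)&(abs(Y)<.03)&(Z>.045)&(Z<.085)
        if q.sum(): print(c,a.round(3),q.sum(),"Y",Y[q].min().round(4),Y[q].max().round(4),"mean",Y[q].mean().round(4),"Z",Z[q].min().round(4),Z[q].max().round(4))
E
python3 -c "
from h import *
row(dr(-.21,.0008,.2367),yawR(100.6))"
```

```text
tcp_pos: [0.3922, -0.0338, 0.2884]
tcp_pos: [0.3939, -0.0367, 0.2377]
t 9.88 tcp [ 0.3939 -0.0367  0.2377] drive [-0.2101  0.0008  0.2377] F [-0.8 -0.4 -1. ] w 0.25 29.992262721061707 J [ 18.  13. -43.  -0. -34. -98.]
[[-9.830e-01 -1.838e-01 -4.100e-03]
 [-1.838e-01  9.830e-01 -4.000e-04]
 [ 4.100e-03  3.000e-04 -1.000e+00]]
side -0.165 11 Y -0.0115 0.0064 mean -0.0052 Z 0.0564 0.0727
side -0.159 9 Y -0.0061 0.0114 mean -0.0014 Z 0.0584 0.0675
side -0.153 10 Y -0.0101 0.0052 mean -0.004 Z 0.0565 0.0687
side -0.147 10 Y -0.0089 0.0017 mean -0.0048 Z 0.0563 0.0722
side -0.141 9 Y -0.0118 -0.0016 mean -0.0057 Z 0.0547 0.0715
side -0.135 8 Y -0.0091 -0.0007 mean -0.0055 Z 0.0551 0.0703
side -0.129 8 Y -0.0092 0.0018 mean -0.0016 Z 0.0529 0.0694
side -0.123 8 Y -0.0054 -0.0018 mean -0.004 Z 0.0572 0.0701
side -0.117 7 Y -0.0081 -0.0024 mean -0.0047 Z 0.0574 0.0701
side -0.111 7 Y -0.0085 0.002 mean -0.0038 Z 0.0578 0.0724
side -0.105 8 Y -0.0081 0.006 mean -0.001 Z 0.0557 0.0681
side -0.099 10 Y -0.0058 0.0026 mean -0.0015 Z 0.0553 0.0691
side -0.093 5 Y -0.0072 0.0037 mean -0.0005 Z 0.055 0.0695
top -0.147 3 Y -0.0021 0.0042 mean 0.001 Z 0.0676 0.0703
top -0.141 7 Y -0.0058 0.0037 mean -0.0006 Z 0.068 0.0731
top -0.135 6 Y -0.0042 0.0026 mean -0.0008 Z 0.0678 0.0753
top -0.129 4 Y -0.0047 0.0016 mean -0.0017 Z 0.0651 0.0712
top -0.123 3 Y -0.0026 0.0011 mean -0.0003 Z 0.0722 0.0743
top -0.117 4 Y -0.0036 0.0 mean -0.0018 Z 0.0702 0.0761
top -0.111 4 Y -0.0015 0.0022 mean 0.0003 Z 0.0657 0.0717
top -0.105 4 Y -0.0026 0.0011 mean -0.0007 Z 0.0689 0.0728
top -0.099 2 Y -0.0004 0.0001 mean -0.0002 Z 0.0693 0.0709
top -0.093 2 Y -0.0014 -0.0009 mean -0.0012 Z 0.0661 0.0697
row [-0.  -0.1  1.6] [ 0.04 -0.13 -0.01]
```

```bash
python3 -m creep '[[-1,-20,1.3,1,0,0,0],[-1,-40,1.3,1,0,0,0],[-1,-50,1.3,1,0,0,0],[-1,-53,1.3,1,0,0,0],[-1,-57,1.3,1,0,0,0],[-1,-60,1.3,1,0,0,0],[-1,-63,1.3,1,0,0,0],[-1,-63,1.3,1,0,0,0]]' |grep -E "tcp|wrist"
python3 - <<'E'
from h import *
st()
im,d=vision.capture("top"); W=pts("top",d); np.savez("topq.npz",im=im,W=W)
cv2.imwrite("pics/t2.png",cv2.resize(im[145:205,210:290,::-1],(800,600),interpolation=cv2.INTER_CUBIC))
E
```

```text
tcp_pos: [0.4553, -0.0236, 0.2366]
wrist_force: [0.2, 0.2, -0.7]
t 10.65 tcp [ 0.4553 -0.0236  0.2366] drive [-0.1473  0.0024  0.2366] F [ 0.2  0.2 -0.7] w 0.248 29.992294907569885 J [ 18.  18. -35.  -0. -37. -97.]
```

View pics/t2.png

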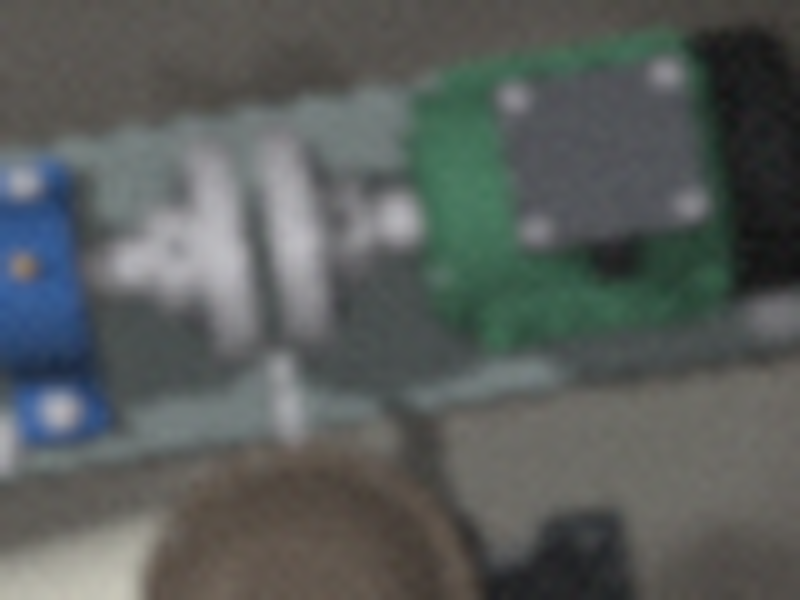

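Blade at (280,370) enters the gap at (268,335) with no contact force. Advance.

```bash
for i in 1; do python3 -m creep '[[-1,-4,0,0,0,0,0],[-1,-8,0,0,0,0,0],[-1,-11,0,0,0,0,0],[-1,-11,0,0,0,0,0]]' |grep -E "tcp|wrist"; done
python3 -c "
from h import *
st()"
```

```text
tcp_pos: [0.4669, -0.0213, 0.2366]
wrist_force: [0.7, 0.6, -1.3]
t 11.03 tcp [ 0.4669 -0.0213  0.2366] drive [-0.1354  0.0024  0.2366] F [ 0.7  0.6 -1.3] w 0.247 29.992255568504333 J [ 17.  19. -34.  -0. -38. -97.]
```

```bash
python3 -m creep '[[-1,-2,0,0,0,0,0],[-1,-4,0,0,0,0,0],[-1,-5,0,0,0,0,0],[-1,-5,0,0,0,0,0]]' |grep -E "tcp|wrist"
python3 -c "
from h import *
st()"
```

```text
tcp_pos: [0.4713, -0.0206, 0.2365]
wrist_force: [1.4, 0.2, -1.7]
t 11.37 tcp [ 0.4713 -0.0206  0.2365] drive [-0.131   0.0024  0.2365] F [ 1.4  0.2 -1.7] w 0.247 29.99234139919281 J [ 17.  19. -33.  -0. -38. -97.]
```

Small noise only; go on in 2–3 mm steps, watching forces in drive axes.

```bash
cat > f.py <<'E'
from h import *
s=r.sense(); F=s["wrist_force"]; print("t",round(s["time_s"],2),"drive mm",(todr(s["tcp_pos"])*1000).round(2),"F drive",np.r_[F[:2]@EX,F[:2]@EY,F[2]].round(2),"Mz",np.round(s["moment"],2),"yaw",np.degrees(np.arctan2(-s["ee_rot"][1][0],-s["ee_rot"][0][0])).round(2)-10.6)
E
python3 -m creep '[[-1,-1,0,0,0,0,0],[-1,-2,0,0,0,0,0],[-1,-3,0,0,0,0,0],[-1,-3,0,0,0,0,0]]' >/dev/null; python3 f.py
python3 -m creep '[[-1,-1,0,0,0,0,0],[-1,-2,0,0,0,0,0],[-1,-2,0,0,0,0,0],[-1,-2,0,0,0,0,0]]' >/dev/null; python3 f.py
```

```text
t 11.7 drive mm [-128.04    2.39  236.53] F drive [ 1.22 -0.84 -0.48] Mz [0.01 0.02 0.01] yaw 0.009999999999999787
t 12.03 drive mm [-126.24    2.39  236.45] F drive [ 0.14  0.29 -1.56] Mz [-0.    0.02  0.02] yaw 0.009999999999999787
```

```bash
python3 -m creep '[[-1,-1,0,0,0,0,0],[-1,-2,0,0,0,0,0],[-1,-2,0,0,0,0,0],[-1,-2,0,0,0,0,0]]' >/dev/null; python3 f.py
python3 -m creep '[[-1,-1,0,0,0,0,0],[-1,-1,0,0,0,0,0],[-1,-1,0,0,0,0,0]]' >/dev/null; python3 f.py
python3 -m creep '[[-1,-1,0,0,0,0,0],[-1,-1,0,0,0,0,0],[-1,-1,0,0,0,0,0]]' >/dev/null; python3 f.py
```

```text
t 12.37 drive mm [-124.23    2.38  236.45] F drive [-0.3   0.22 -1.43] Mz [-0.03  0.04  0.02] yaw 0.0
t 12.62 drive mm [-123.23    2.37  236.46] F drive [ 0.15  0.74 -2.23] Mz [-0.05  0.02  0.07] yaw 0.009999999999999787
t 12.87 drive mm [-122.22    2.4   236.43] F drive [ 0.06  0.55 -1.27] Mz [-0.01  0.02 -0.  ] yaw 0.009999999999999787
```

```bash
for i in 1; do
python3 -m creep '[[-1,-1,0,0,0,0,0],[-1,-1,0,0,0,0,0],[-1,-1,0,0,0,0,0]]' >/dev/null; python3 f.py
python3 -m creep '[[-1,-1,0,0,0,0,0],[-1,-1,0,0,0,0,0],[-1,-1,0,0,0,0,0]]' >/dev/null; python3 f.py
python3 -m creep '[[-1,-1,0,0,0,0,0],[-1,-1,0,0,0,0,0],[-1,-1,0,0,0,0,0]]' >/dev/null; python3 f.py; done
```

```text
t 13.12 drive mm [-121.24    2.4   236.45] F drive [ 0.21 -0.32 -2.28] Mz [-0.01 -0.    0.04] yaw 0.009999999999999787
t 13.37 drive mm [-120.23    2.38  236.45] F drive [ 0.2   0.53 -2.11] Mz [-0.04  0.01 -0.02] yaw 0.009999999999999787
t 13.62 drive mm [-119.22    2.41  236.44] F drive [-0.47 -0.4  -1.26] Mz [-0.06  0.04  0.05] yaw 0.009999999999999787
```

```bash
for i in 1; do
python3 -m creep '[[-1,-1,0,0,0,0,0],[-1,-1,0,0,0,0,0],[-1,-1,0,0,0,0,0]]' >/dev/null; python3 f.py
python3 -m creep '[[-1,-1,0,0,0,0,0],[-1,-1,0,0,0,0,0],[-1,-1,0,0,0,0,0]]' >/dev/null; python3 f.py
python3 -m creep '[[-1,-1,0,0,0,0,0],[-1,-1,0,0,0,0,0],[-1,-1,0,0,0,0,0]]' >/dev/null; python3 f.py; done
```

```text
t 13.87 drive mm [-118.23    2.39  236.43] F drive [ 0.07 -0.5  -1.54] Mz [-0.04  0.02  0.02] yaw 0.009999999999999787
t 14.12 drive mm [-117.22    2.37  236.43] F drive [-0.34  0.36 -0.44] Mz [-0.03  0.02  0.01] yaw 0.0
t 14.37 drive mm [-116.19    2.37  236.43] F drive [-0.03 -0.83 -1.28] Mz [-0.12  0.   -0.04] yaw 0.009999999999999787
```

```bash
for i in 1; do
python3 -m creep '[[-1,-1,0,0,0,0,0],[-1,-1,0,0,0,0,0],[-1,-1,0,0,0,0,0]]' >/dev/null; python3 f.py
python3 -m creep '[[-1,-1,0,0,0,0,0],[-1,-1,0,0,0,0,0],[-1,-1,0,0,0,0,0]]' >/dev/null; python3 f.py
python3 -m creep '[[-1,-1,0,0,0,0,0],[-1,-1,0,0,0,0,0],[-1,-1,0,0,0,0,0]]' >/dev/null; python3 f.py; done
```

```text
t 14.62 drive mm [-115.26    2.37  236.4 ] F drive [ 0.17  0.16 -1.73] Mz [-0.14 -0.   -0.06] yaw 0.0
t 14.87 drive mm [-114.31    2.33  236.37] F drive [-0.4  -1.06 -2.33] Mz [-0.24  0.05 -0.04] yaw 0.0
t 15.12 drive mm [-113.32    2.33  236.36] F drive [-0.3  -1.47 -2.13] Mz [-0.33  0.12 -0.11] yaw 0.0
```

Fy negative and rising: touching the driven face only. Shift toward −Y to find the motor face.

```bash
python3 -m creep '[[-1,0,-0.5,0,0,0,0],[-1,0,-0.5,0,0,0,0],[-1,0,-0.5,0,0,0,0]]' >/dev/null; python3 f.py
python3 -m creep '[[-1,0,-0.5,0,0,0,0],[-1,0,-0.5,0,0,0,0],[-1,0,-0.5,0,0,0,0]]' >/dev/null; python3 f.py
python3 -m creep '[[-1,0,-0.5,0,0,0,0],[-1,0,-0.5,0,0,0,0],[-1,0,-0.5,0,0,0,0]]' >/dev/null; python3 f.py
```

```text
t 15.37 drive mm [-113.12    1.98  236.49] F drive [-0.22 -0.28 -1.57] Mz [ 0.06  0.07 -0.  ] yaw 0.019999999999999574
t 15.62 drive mm [-113.11    1.6   236.49] F drive [-0.08  1.29 -1.06] Mz [0.58 0.17 0.16] yaw 0.030000000000001137
t 15.87 drive mm [-113.14    1.18  236.44] F drive [ 0.02  4.46 -0.8 ] Mz [1.29 0.27 0.34] yaw 0.040000000000000924
```

```bash
python3 -m creep '[[-1,0,0.9,0,0,0,0],[-1,-0.5,0.9,0,0,0,0],[-1,-1,0.9,0,0,0,0],[-1,-1,0.9,0,0,0,0]]' >/dev/null; python3 f.py
python3 -m creep '[[-1,-1,0,0,0,0,0],[-1,-1,0,0,0,0,0],[-1,-1,0,0,0,0,0]]' >/dev/null; python3 f.py
python3 -m creep '[[-1,-1,0,0,0,0,0],[-1,-1,0,0,0,0,0],[-1,-1,0,0,0,0,0]]' >/dev/null; python3 f.py
```

```text
t 16.2 drive mm [-112.62    1.66  236.27] F drive [-1.26  3.24 -0.51] Mz [0.64 0.55 0.19] yaw -0.009999999999999787
t 16.45 drive mm [-111.68    1.72  236.14] F drive [-2.55  2.17 -1.98] Mz [0.62 0.76 0.19] yaw -0.009999999999999787
t 16.7 drive mm [-110.84    1.72  236.06] F drive [-3.33  2.56 -1.62] Mz [0.6  1.16 0.21] yaw -0.009999999999999787
```

```bash
python3 -m creep '[[-1,0,0.3,0,0,0,0],[-1,0,0.3,0,0,0,0],[-1,0,0.3,0,0,0,0],[-1,0,0.3,0,0,0,0]]' >/dev/null; python3 f.py
python3 -m creep '[[-1,0,0.3,0,0,0,0],[-1,0,0.3,0,0,0,0],[-1,0,0.3,0,0,0,0],[-1,0,0.3,0,0,0,0]]' >/dev/null; python3 f.py
```

```text
t 17.03 drive mm [-110.73    1.94  236.13] F drive [-4.82  0.77 -1.63] Mz [0.17 1.38 0.12] yaw -0.019999999999999574
t 17.37 drive mm [-110.66    2.19  236.18] F drive [-5.36 -0.19 -2.13] Mz [-0.36  1.39  0.01] yaw -0.019999999999999574
```

```bash
python3 -m creep '[[-1,0,-0.15,0,0,0,0],[-1,0,-0.15,0,0,0,0],[-1,0,-0.15,0,0,0,0],[-1,0,-0.15,0,0,0,0]]' >/dev/null; python3 f.py
python3 - <<'E'
from h import *
g=lambda im:cv2.cvtColor(im,cv2.COLOR_RGB2GRAY).astype(np.float32)
N=np.mean([g(vision.capture("top")[0]) for _ in range(6)],0)
refs={k:g(np.load(k+".npz")["im"]) for k in("top0","topp","topq")}
def shift(a,b,sl):
    t=cv2.resize(a[sl],None,fx=8,fy=8,interpolation=cv2.INTER_CUBIC)
    y,x=sl; B=cv2.resize(b[y.start-4:y.stop+4,x.start-6:x.stop+6],None,fx=8,fy=8,interpolation=cv2.INTER_CUBIC)
    m=cv2.matchTemplate(B,t,cv2.TM_CCOEFF_NORMED); _,v,_,l=cv2.minMaxLoc(m); return (l[0]/8-6)*-3.15,(l[1]/8-4)*3.15,round(v,3)
for k in refs:
    for nm,sl in(("knob",np.s_[164:186,188:203]),("motor",np.s_[146:180,252:285]),("drvflange",np.s_[152:184,222:236])):
        print(k,nm,"dY mm",shift(refs[k],N,sl))
E
python3 f.py
```

```text
t 17.7 drive mm [-110.6     2.14  236.24] F drive [-6.5   0.01 -2.29] Mz [-0.43  1.5  -0.05] yaw -0.009999999999999787
top0 knob dY mm (-7.0874999999999995, -1.575, 0.916)
top0 motor dY mm (-0.0, 0.0, 0.996)
top0 drvflange dY mm (-5.5125, -1.575, 0.889)
topp knob dY mm (-0.0, 0.0, 0.996)
topp motor dY mm (-0.0, 0.0, 0.996)
topp drvflange dY mm (-0.0, -0.7875, 0.948)
topq knob dY mm (-0.0, 0.0, 0.997)
topq motor dY mm (-0.0, 0.0, 0.996)
topq drvflange dY mm (-0.0, -0.7875, 0.949)
t 18.0 drive mm [-110.6     2.13  236.22] F drive [-4.51 -0.66 -1.91] Mz [-0.41  1.52 -0.02] yaw -0.009999999999999787
```

```bash
python3 -m creep '[[-1,-0.2,-0.2,0,0,0,0],[-1,-0.2,-0.2,0,0,0,0],[-1,-0.2,-0.2,0,0,0,0],[-1,-0.2,-0.2,0,0,0,0],[-1,-0.2,-0.2,0,0,0,0],[-1,-0.2,-0.2,0,0,0,0]]' | grep grip; python3 f.py
python3 -m creep '[[-1,0,0,0,0,0,0],[-1,0,0,0,0,0,0],[-1,0,0,0,0,0,0],[-1,0,0,0,0,0,0],[-1,0,0,0,0,0,0],[-1,0,0,0,0,0,0]]' >/dev/null; python3 f.py
```

```text
gripper_width: 0.252
gripper_force: 30.0
t 18.5 drive mm [-110.43    2.05  236.22] F drive [-5.69 -0.85 -1.52] Mz [-0.23  1.59  0.02] yaw 0.009999999999999787
t 19.0 drive mm [-110.44    2.03  236.22] F drive [-5.13  1.45 -2.46] Mz [-0.24  1.61  0.04] yaw 0.0
```

Run:
```python
from h import *
im,d=vision.capture("side"); W=pts("side",d); hs=cv2.cvtColor(im,cv2.COLOR_RGB2HSV)
D=W[...,:2]-O; X=D@EX;Y=D@EY;Z=W[...,2]
m=(hs[...,0]<16)&(hs[...,1]>150)&(hs[...,2]>50)&(abs(Y)<.03)&(abs(X+.11)<.06)&(Z>.03)&(Z<.1)
print(m.sum(),"X",np.percentile(X[m],[2,98]).round(4))
for a in np.arange(-.15,-.02,.01):
    q=(abs(X-a)<.005)&(abs(Y)<.02)&(Z>.045)&(Z<.085); print(a.round(3),q.sum(),np.percentile(Z[q],[5,50,95]).round(4) if q.sum() else "",Y[q].mean().round(4) if q.sum() else "")
```

```text
127 X [-0.1462 -0.0724]
-0.15 14 [0.0535 0.0644 0.0726] -0.0081
-0.14 22 [0.0504 0.063  0.0722] -0.0063
-0.13 26 [0.0555 0.0687 0.0735] -0.0058
-0.12 21 [0.0539 0.0663 0.0735] -0.0096
-0.11 16 [0.0533 0.0671 0.0845] -0.017
-0.1 14 [0.054  0.0649 0.0781] -0.0154
-0.09 20 [0.0504 0.0675 0.0727] -0.0069
-0.08 25 [0.0541 0.0666 0.072 ] -0.0059
-0.07 18 [0.052  0.0626 0.0698] -0.005
-0.06 19 [0.0525 0.0641 0.0691] -0.0033
-0.05 16 [0.054  0.0635 0.0673] -0.0027
-0.04 18 [0.0547 0.0643 0.0684] -0.0028
-0.03 46 [0.0498 0.0721 0.0832] -0.0052
```

Gauge is level at shaft height, the forces are steady and the driven half is still home. Handing in.

```bash
python3 -c "
from station import r
print(r.finish_job())"
```

```text
the job is handed in; nothing more can be done
None
```

Job handed in at about 19 s: float taken up, the orange gauge held level and snug in the gap at shaft height (axial push about 5 N), and the driven half still home in the top-camera images. The hand-in reported no verdict. I kept clear of the caliper, wrench and tape roll but did not re-measure them.

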